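# Set a bench multimeter to continuity

### The job

Get the red multimeter ready for a continuity check: with a fingertip push its selector round clockwise, click by click, to the green mark (the fifth click after OFF) and not past it into the orange-marked current ranges, then press the blue select key fully down, let it come up again, and draw back. Go gently: push the selector's bar from one side rather than pinching it, leave the grey hold key and everything around the meter alone, and leave the meter lying where it is.

Things in the scene. Friction and masses are not known exactly. Their poses are not given: they have to be found in the camera images.
- meter: Red handheld multimeter, loose, on its back on rubber feet: 198 mm (x) by 96 mm (y), about 0.65 kg, flat face plate 44 mm above the bench. Origin: centre of its underside. +x runs from the sockets to the display, +y to the left as one reads it. Selector axis at x = -36 mm, y = 0. Display and sockets are flush; only selector and two keys stand up. A side push over about 4 N can slide it.
- selector: The meter's rotary selector: dark round skirt, 54 mm diameter, top 49 mm above the bench, with one straight grip bar across its middle: 50 mm long, 9 mm wide, top 61 mm above the bench, white line on the pointer half. Origin on the axis of rotation, 45 mm above the bench; +x along the bar to the pointer end. Touch it gently: over 15 N, or a pinch, is too much.
- selector_angle (a joint): Selector angle, rad, growing clockwise from above. 8 clicks 0.5236 apart: 0 = OFF (white tick and dot; pointer 105 deg counter-clockwise of meter +x), 1-4 white, 5 = 2.618 = broad green mark (45 deg clockwise of +x), 6-7 orange, then a stop. Starts clicked in at 0, 1, 2 or 3. Needs about 0.04 N m (2 N at the bar's end); tips half-way between clicks, then snaps forward into the next.
- selector_tip (a point): Top of the pointer end of the selector's bar, 25 mm from the axis, 61 mm above the bench.
- select_key_top (a point): Centre of the top of the blue select key, the left one of two keys between selector and display: 12 mm (along the meter) by 20 mm (across), standing 5 mm above the face plate (49 mm above the bench); in the meter's frame x = 30 mm, y = +27 mm.
- select_key (a joint): Travel of the blue key in m: 0 up, 0.003 fully down (2 mm still above the face plate). It springs back; about 1.5 N starts it, 4 N takes it fully down.
- hold_key_top (a point): Centre of the top of the grey hold key, same size and height, to the right: in the meter's frame x = 30 mm, y = -27 mm. Not to be pressed.
- hold_key (a joint): Travel of the grey key in m: 0 up, 0.003 fully down; same spring.
- solder_reel: Bystander: reel of solder standing on end, 56 mm diameter, 45 mm high, loose. Origin: centre of its underside. It stands to the left of the meter or beyond its display end.
- circuit_board: Bystander: green circuit board lying loose, 100 x 72 mm, parts up to 14 mm high. Origin: centre of its underside. It lies to the left of the meter or beyond its display end.
- screwdriver: Bystander: yellow-handled screwdriver, about 200 mm long, under 35 mm high, lying loose to the right of the meter, roughly along it. Origin: underside near its middle.
- station: Bystander: black soldering station, fixed, 150 x 100 x 51 mm, well to the right. Origin: centre of its underside.

How it is judged:
By the outcome, as a careful person would: the job done as asked, in the order asked, and still so for the second after the job is handed in, with the robot touching nothing.
It also fails if it takes over 48 s, if anything falls off the work surface, if the arm or the gripper's body presses on something with over 40 N, if the wrist force passes 120 N, or if a joint passes its speed limit or range.

### The arm

A 6-joint arm with a two-finger parallel gripper is mounted at the origin on the work surface. World frame = base frame: x ahead of the robot, y to its left, z up, the work surface at z = 0. Lengths are in mm, angles in rad, forces in N, time in s.
With the tool pointing down it reaches from about 350 to 975 mm from the base axis. Payload 17.4 kg.
Tool frame: the origin (TCP) lies midway between the tips of the shut fingers; the grasp point (between the pads) lies 19 mm behind it; z points along the fingers, y is the line along which they close (so a half turn about z gives the same grasp; the last joint's range is limited). The gripper opens to 85 mm and grips with 20 to 120 N. Pads are 22 mm wide; open, the fingers measure 114 mm over their backs; the gripper's body (76 mm by 85 mm) begins 54 mm behind the grasp point. The pads swing forward as they close: fully open they stand 13 mm farther back than shut.
Start: joints at [-1.155, 0.116, 1.442, -0, 1.584, -0.038], TCP at [295.901, -606.692, 231.303] pointing down, gripper open.
Joint ranges: [-2.83, 2.83], [-0.83, 2.19], [0.07, 2.5], [-1.14, 4.28], [0.01, 3], [-2.97, 2.97]. Speed limits (rad/s): [1.89, 1.89, 2.22, 3.14, 3.14, 3.14].

### API

Orientations are given as a unit quaternion [x, y, z, w].
In Python, from bench import observe, capture, close_job, finder gives the robot as it stands. The module is installed in compiled form; this text tells all that it offers.
- The arm moves only by the tool play_rows, never from a script. Its argument "deltas" is a list of rows, each a list of 4 numbers: the shift along the tool's x, y, z in m, then the turn about the tool's z in rad. In form: [[tx, ty, tz, spin], ...]. A call has 1 to 5 rows; each row shifts and turns the commanded pose from where the row before left it, along the tool's axes as they then stand; what a row does not reach is not made up. A row lasts 1/8 s, in which the tool goes at most 62.5 mm and 10.7 degrees, less where a joint would pass 70% of its speed; a pose out of reach is approached as far as the arm can. A call with a gripper value outside its range is refused whole. "jaw" is the gripper's target within -1 to 1 (shut at 1, half-way at 0, fully open at -1), set as the call begins (left out, the last holds). The fingers move at their own pace and stop on an object; the grip force is fixed at half the most. Time passes only in rows, so rows that do not move let the fingers close. It gives the time, the measured TCP pose, the force, the opening and the grip force at its end, in the units of the state.
- observe(): the state, without advancing time (a new reading comes with each control period).
- capture(name): name is "scene" or "top"; returns a dict with "color" (480x640x3 uint8, red, green, blue), "K" (3x3 intrinsics, pixels), "T" (4x4, takes a point from camera to world coordinates). Camera axes: x right, y up, looking along -z (the intrinsics and any distortion apply to the point x, -y, -z); pixel columns grow to the right and rows downward; lengths in mm; the calibration is good to about 2 mm. A picture is of the moment at which its call begins. There is no depth.
- close_job(): hands the job in; it is judged then, once.
Trained networks look in the newest picture that a camera, given by its name, has taken for a name from the list of things; names that differ only in an ending like _2 or _b are one class to them, and where a whole thing is asked for, a point or a joint stands for the part that bears it (a point fixed in the world has none). Each returns a list of dicts, best first, with "confidence" (0 to 1); they miss things now and then, are a little off and sometimes report something else, mostly with a low value. They report only what shows in the picture. A call takes as long as a camera call.
- finder.masks_of(camera, name): "pixels" (480x640 bool, what is visible of it) and "extent" ([left, top, right, bottom] in pixels, round what is visible of it).
- finder.tip_of(camera, name): "xy" ([column, row] in pixels: a listed point, or the origin of a listed thing).
The state is a dict: "time": time; "qpos": joint angles; "dq": joint speeds; "joint_torque": joint torques, N m; "position": TCP position; "tcp_rot": TCP orientation; "ft_force": force on the tool from outside, world axes, zero at the start; "ft_torque": the same for the moment, N m; "grip_width": finger opening in mm; "grip_force": force on a finger pad.
Only numpy, scipy, OpenCV 4.12 (cv2) and the standard library are available. Lean on these libraries where they do the work, as an engineer would, in place of code of your own. Each camera call takes 0.05 s, during which the arm holds its last target. There are 200 camera calls.

## Working session

There is one attempt and no reset: what is moved stays moved. The work goes in short steps, Python scripts to look and compute and a tool call to move; the robot and the scene stay as the last step left them, time stands still between calls to the robot, and variables do not carry over. Pictures are saved under pics/ and viewed, at most 10 in all, crops included, and the job is handed in when it is done.

Besides the shell and the picture viewer there is one more tool, called after ">>>" by a JSON object that holds its "fn" and its "kwargs", one argument or row to a line. play_rows: Moves the arm, as the interface text tells. Its arguments: {"type":"object","properties":{"deltas":{"type":"array","items":{"type":"array","items":{"type":"number"}}},"jaw":{"type":"number"}},"required":["deltas"]}

```bash
mkdir -p pics; cat > h.py <<'E'
import numpy as np, cv2
from bench import observe, capture, close_job, finder
def ray(c,px):
    K,T=c["K"],c["T"]
    d=np.array([(px[0]-K[0,2])/K[0,0],-(px[1]-K[1,2])/K[1,1],-1.])
    return T[:3,3],T[:3,:3]@d
def atz(c,px,z):
    o,d=ray(c,px); return o+d*(z-o[2])/d[2]
E
python3 - <<'E'
from h import *
print(observe())
for n in("top","scene"):
    c=capture(n); cv2.imwrite(f"pics/{n}0.png",c["color"][:,:,::-1])
    print(n,[k for k in c],c["K"].tolist(),c["T"].round(3).tolist())
    for t,z in(("meter",0),("selector",45),("selector_tip",61),("select_key_top",49),("hold_key_top",49),("solder_reel",0),("circuit_board",0),("screwdriver",0)):
        for r in finder.tip_of(n,t)[:2]: print(t,np.round(r["xy"],1),round(r["confidence"],2),atz(c,r["xy"],z).round(1))
E
```

```text
{'time': 0.0, 'qpos': array([-1.15474810e+00,  1.16474661e-01,  1.44225716e+00,  5.15494009e-06,
        1.58398331e+00, -3.78012015e-02]), 'dq': array([-0.00149555,  0.00136282, -0.00030746, -0.00081364,  0.00124977,
        0.00041368]), 'joint_torque': array([-1.65391735e-03, -7.31985641e+01, -6.32494354e+01, -4.14630574e-05,
        6.24361157e-03,  1.36990543e-04]), 'position': array([ 295.8574766 , -606.50242034,  230.57483347]), 'tcp_rot': array([ 9.74362725e-01,  2.24982146e-01, -1.02980828e-04, -5.51717681e-04]), 'ft_force': array([ 0.60577278,  0.5362125 , -0.00845058]), 'ft_torque': array([ 0.00750497, -0.03095205, -0.00259747]), 'grip_force': 0.0, 'grip_width': 85.21606832892486}
top ['color', 'K', 'T'] [[460.7154008838965, 0.0, 318.84076930855787], [0.0, 460.7154008838965, 240.29559711166667], [0.0, 0.0, 1.0]] [[-0.049, 0.978, -0.202, 400.111], [-0.999, -0.047, 0.011, -150.689], [0.001, 0.202, 0.979, 1048.813], [0.0, 0.0, 0.0, 1.0]]
meter [299.9 251.5] 0.75 [ 591.9 -117.6    0. ]
meter [293.9 264.7] 0.71 [ 561.8 -102.6    0. ]
selector [293.  263.3] 0.72 [ 558.1 -102.8  
[... 520 characters left out ...]
8705398978, 0.0, 316.62105396020615], [0.0, 585.0798705398978, 242.3763936642451], [0.0, 0.0, 1.0]] [[0.844, -0.377, 0.381, 1180.203], [0.536, 0.616, -0.577, -1043.117], [-0.017, 0.691, 0.722, 1198.282], [0.0, 0.0, 0.0, 1.0]]
meter [326.  255.6] 0.9 [ 598.1 -114.9    0. ]
selector [316.4 236.9] 0.68 [ 560.7 -104.3   45. ]
selector [172.7 338. ] 0.45 [ 449.4 -564.8   45. ]
selector_tip [326.8 232. ] 0.81 [583.5 -86.6  61. ]
select_key_top [341.1 247.4] 0.6 [ 640.8 -106.1   49. ]
hold_key_top [323.  257.3] 0.56 [ 618.3 -162.2   49. ]
solder_reel [324.4 257. ] 0.5 [ 597.1 -121.7    0. ]
circuit_board [351.3 310.4] 0.58 [ 752.6 -242.     0. ]
screwdriver [292.7 279.9] 0.74 [ 568.5 -236.2    0. ]
```

View pics/top0.png

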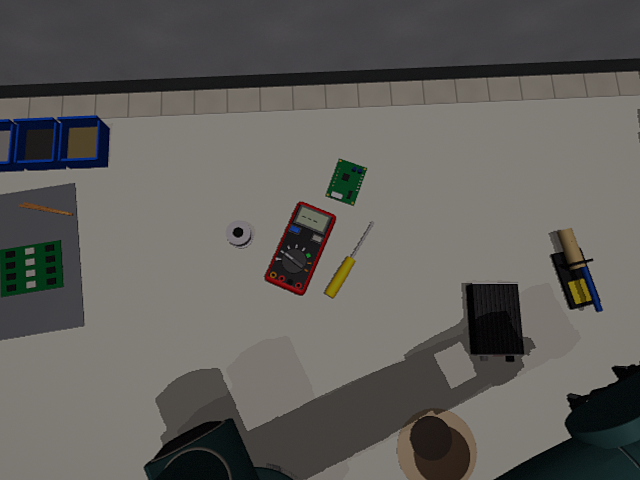

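View pics/scene0.png

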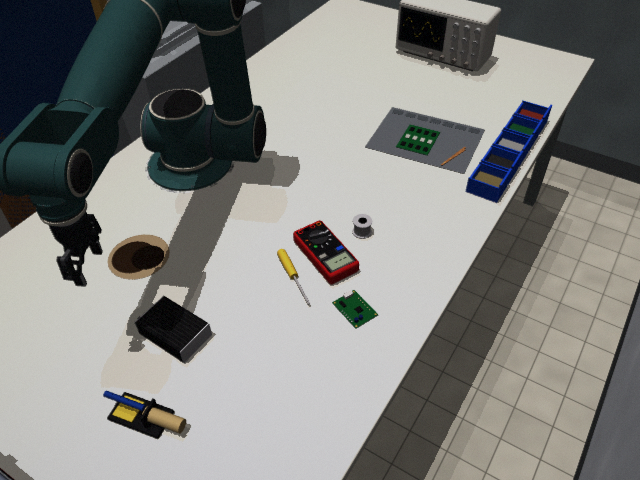

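Both views show the meter near the middle: top view about (300,248), scene view about (326,252). The reel is on its left, the screwdriver on its right, and the board beyond the display. In the top view the pointer's white line runs up and left from the selector. Next I'll fit the meter pose to the masks and enlarge the dial.

```bash
cat >> h.py <<'E'
from scipy.optimize import minimize
def proj(c,P):
    P=np.atleast_2d(P); q=(P-c["T"][:3,3])@c["T"][:3,:3]
    return np.c_[c["K"][0,2]+c["K"][0,0]*q[:,0]/-q[:,2], c["K"][1,2]+c["K"][1,1]*q[:,1]/q[:,2]]
def w(p,x,y,z):
    c,s=np.cos(p[2]),np.sin(p[2]); return np.array([p[0]+c*x-s*y,p[1]+s*x+c*y,z])
def fit(caps,masks,p0):
    B=[(x,y,z) for x in(-99,99) for y in(-48,48) for z in(3,44)]
    def cost(p):
        p=[p[0],p[1],p[2]/100]; e=0
        for c,m in zip(caps,masks):
            h=cv2.convexHull(proj(c,[w(p,*b) for b in B]).astype(np.float32))
            r=cv2.fillConvexPoly(np.zeros((480,640),np.uint8),np.round(h*16).astype(np.int32),1,cv2.LINE_AA,4)>0
            e+=1-(r&m).sum()/(r|m).sum()
        return e
    x0=np.array([p0[0],p0[1],p0[2]*100])
    S=np.vstack([x0]+[x0+d for d in np.diag([8,8,8.])])
    r=minimize(cost,x0,method="Nelder-Mead",options=dict(initial_simplex=S,xatol=.05,fatol=1e-5))
    return [r.x[0],r.x[1],r.x[2]/100],r.fun
def meter(p0=(595,-117,-.42)):
    cs=[capture(n) for n in("top","scene")]
    ms=[finder.masks_of(n,"meter")[0]["pixels"] for n in("top","scene")]
    return cs,[fit(cs,ms,p0)]+[fit([c],[m],p0) for c,m in zip(cs,ms)]
E
python3 - <<'E'
from h import *
cs,f=meter()
for a in f: print(np.round(a[0],3),round(a[1],3))
p=f[0][0]
for n,c in zip(("top","scene"),cs):
    for t,q in(("meter",(0,0,0)),("selector",(-36,0,45)),("select_key_top",(30,27,49)),("hold_key_top",(30,-27,49))):
        r=finder.tip_of(n,t)[0]["xy"]; print(n,t,np.round(r-proj(c,w(p,*q))[0],1))
    r=finder.tip_of(n,"selector_tip")[0]["xy"]; a=atz(c,r,61)-w(p,-36,0,61); print("tip",a.round(1),np.degrees(np.arctan2(a[1],a[0])-p[2]))
print(w(p,-36,0,61),w(p,30,27,49))
im=[]
for c in cs:
    # rectified face view at z=49: meter frame, 3px/mm, +x up, +y left
    src=np.float32([proj(c,w(p,x,y,50))[0] for x,y in((60,50),(60,-50),(-99,-50),(-99,50))])
    H=cv2.getPerspectiveTransform(src,np.float32([(0,0),(350,0),(350,556),(0,556)]))
    im.append(cv2.warpPerspective(c["color"],H,(350,556),flags=cv2.INTER_CUBIC))
cv2.imwrite("pics/dial0.png",np.hstack(im)[:,:,::-1])
E
```

```text
[ 5.94666e+02 -1.18890e+02 -4.88000e-01] 0.194
[ 5.95686e+02 -1.19919e+02 -4.33000e-01] 0.074
[ 5.95625e+02 -1.18740e+02 -5.15000e-01] 0.114
top meter [0.9 1.3]
top selector [3.  1.4]
top select_key_top [-0.6 -0.2]
top hold_key_top [173.4  81.3]
tip [15.8 17.4  0. ] 75.68844036385526
scene meter [-0.3  3.4]
scene selector [-0.   0.2]
scene select_key_top [1.4 1.2]
scene hold_key_top [ 3.9 -0.3]
tip [  3.2 -20.8   0. ] -53.322604392427706
[ 562.86586392 -102.01459575   61.        ] [ 633.82190903 -109.10259006   49.        ]
```

View pics/dial0.png

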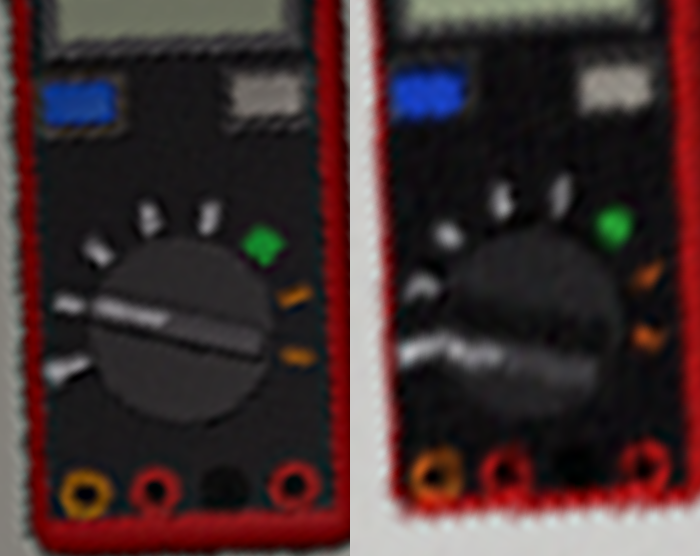

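The rectified dial (left half top view, right half scene view) shows the selector centre near (182,330) and (530,325). The blue key is at (80,103) and (428,95). The white pointer line lies on the second mark from OFF, so it's at click 1 (75° counter-clockwise of +x). Combining both views gives yaw ≈ -0.45, S ≈ (564.1,-104.6) and key ≈ (635.5,-109.5). It needs four clicks to reach green.

I'll use the shut fingers with the tool's -x face as the pusher, turning with the bar.

```bash
cat >> h.py <<'E'
YAW=-.45; S=np.array([564.1,-104.6]); KEY=np.array([635.5,-109.5])
def ang(o):
    x,y=o["tcp_rot"][:2]; return 2*np.arctan2(y,x)
def rows(xy,z,a,n,o=None):
    """n rows from the measured pose to xy,z with tool x at world angle a"""
    o=o or observe(); a0=ang(o); a=a0+(a-a0+np.pi)%(2*np.pi)-np.pi
    p0=o["position"]; d=(np.array([*xy,z])-p0)/n; out=[]
    for i in range(n):
        t=a0+(a-a0)*i/n; ex=np.array([np.cos(t),np.sin(t)]); ey=np.array([np.sin(t),-np.cos(t)])
        out.append([round(d[:2]@ex/1e3,4),round(d[:2]@ey/1e3,4),round(-d[2]/1e3,4),round(-(a-a0)/n,3)])
    return out
def pose(b,gap,rho=25):
    """tool centre for bar at b (deg CCW of meter +x), face gap mm behind bar"""
    t=YAW+np.radians(b); u=np.array([np.cos(t),np.sin(t)]); v=np.array([-u[1],u[0]])
    return S+rho*u+(15.5+gap)*v, t+np.pi/2
E
python3 - <<'E'
from h import *
xy,a=pose(75,12); print(xy,a)
r=rows(xy,120,a,15)
for i in(0,5,10): print(r[i:i+5])
E
```

```text
[559.60726951 -67.70738051] 2.429793265790644
[[np.float64(0.0316), np.float64(-0.0246), np.float64(0.0074), np.float64(-0.132)], [np.float64(0.0345), np.float64(-0.0202), np.float64(0.0074), np.float64(-0.132)], [np.float64(0.0369), np.float64(-0.0155), np.float64(0.0074), np.float64(-0.132)], [np.float64(0.0386), np.float64(-0.0105), np.float64(0.0074), np.float64(-0.132)], [np.float64(0.0396), np.float64(-0.0054), np.float64(0.0074), np.float64(-0.132)]]
[[np.float64(0.04), np.float64(-0.0001), np.float64(0.0074), np.float64(-0.132)], [np.float64(0.0397), np.float64(0.0051), np.float64(0.0074), np.float64(-0.132)], [np.float64(0.0387), np.float64(0.0103), np.float64(0.0074), np.float64(-0.132)], [np.float64(0.037), np.float64(0.0153), np.float64(0.0074), np.float64(-0.132)], [np.float64(0.0346), np.float64(0.02), np.float64(0.0074), np.float64(-0.132)]]
[[np.float64(0.0317), np.float64(0.0244), np.float64(0.0074), np.float64(-0.132)], [np.float64(0.0282), np.float64(0.0283), np.float64(0.0074), np.float64(-0.132)], [np.float64(0.0243), np.float64(0.0318), np.float64(0.0074), np.float64(-0.132)], [np.float64(0.0199), np.float64(0.0347), np.float64(0.0074), np.float64(-0.132)], [np.float64(0.0152), np.float64(0.037), np.float64(0.0074), np.float64(-0.132)]]
```

>>> {"fn": "play_rows", "kwargs": {
  "deltas": [
    [0.0316,-0.0246,0.0074,-0.132],
    [0.0345,-0.0202,0.0074,-0.132],
    [0.0369,-0.0155,0.0074,-0.132],
    [0.0386,-0.0105,0.0074,-0.132],
    [0.0396,-0.0054,0.0074,-0.132]
  ],
  "jaw": 1
}}

```text
time: 2.22
position: [384.2, -425.9, 194.2]
tcp_rot: [0.848, 0.53, 0.0, 0.0]
ft_force: [0.1, -1.2, 0.5]
grip_width: 0.1
grip_force: 0.0
```

>>> {"fn": "play_rows", "kwargs": {
  "deltas": [
    [0.04,0,0.0074,-0.132],
    [0.0397,0.0051,0.0074,-0.132],
    [0.0387,0.0103,0.0074,-0.132],
    [0.037,0.0153,0.0074,-0.132],
    [0.0346,0.02,0.0074,-0.132]
  ]
}}

```text
time: 2.85
position: [472.0, -246.0, 157.3]
tcp_rot: [0.63, 0.776, 0.0, 0.0]
ft_force: [1.1, -0.0, -0.1]
grip_width: 0.1
grip_force: 0.0
```

>>> {"fn": "play_rows", "kwargs": {
  "deltas": [
    [0.0317,0.0244,0.0074,-0.132],
    [0.0282,0.0283,0.0074,-0.132],
    [0.0243,0.0318,0.0074,-0.132],
    [0.0199,0.0347,0.0074,-0.132],
    [0.0152,0.037,0.0074,-0.132]
  ]
}}

```text
time: 3.48
position: [559.3, -66.0, 120.2]
tcp_rot: [0.345, 0.939, 0.0, 0.0]
ft_force: [0.6, 0.1, 0.5]
grip_width: 0.0
grip_force: 0.0
```

>>> {"fn": "play_rows", "kwargs": {
  "deltas": [
    [0,0,0,0],
    [0,0,0,0]
  ]
}}

```text
time: 3.72
position: [558.7, -67.5, 120.4]
tcp_rot: [0.347, 0.938, -0.0, -0.0]
ft_force: [0.7, 0.4, 1.0]
grip_width: -0.2
grip_force: 0.0
```

```bash
python3 - <<'E'
from h import *
xy,a=pose(75,12); o=observe(); print(o["time"],o["position"],ang(o),o["ft_force"],o["grip_width"],xy,a)
print(np.array(rows(xy,54,a,4)).tolist())
E
```

```text
3.725 [558.66850913 -67.46283516 120.41017147] 2.4330099751601884 [0.72032947 0.44893978 0.97236366] -0.21718227921029568 [559.60726951 -67.70738051] 2.429793265790644
[[-0.0002, 0.0001, 0.0166, 0.001], [-0.0002, 0.0001, 0.0166, 0.001], [-0.0002, 0.0001, 0.0166, 0.001], [-0.0002, 0.0001, 0.0166, 0.001]]
```

>>> {"fn": "play_rows", "kwargs": {
  "deltas": [
    [0,0,0.02,0],
    [0,0,0.02,0],
    [0,0,0.015,0],
    [0,0,0.011,0],
    [0,0,0,0]
  ]
}}

```text
time: 4.35
position: [558.4, -67.2, 53.3]
tcp_rot: [0.347, 0.938, -0.0, -0.001]
ft_force: [0.2, 0.1, -0.1]
grip_width: -0.3
grip_force: 0.0
```

```bash
python3 - <<'E'
from h import *
im=[]
for n in("top","scene"):
    c=capture(n); u,v=proj(c,[*S,50])[0].astype(int)
    im.append(cv2.resize(c["color"][v-50:v+50,u-50:u+50],(400,400),interpolation=cv2.INTER_CUBIC))
cv2.imwrite("pics/near.png",np.hstack(im)[:,:,::-1]); o=observe(); print(o["position"],ang(o),o["ft_force"])
E
```

```text
[559.00625464 -67.28118228  54.67461045] 2.4338326566697472 [ 0.29061164 -0.015433    0.54304122]
```

View pics/near.png

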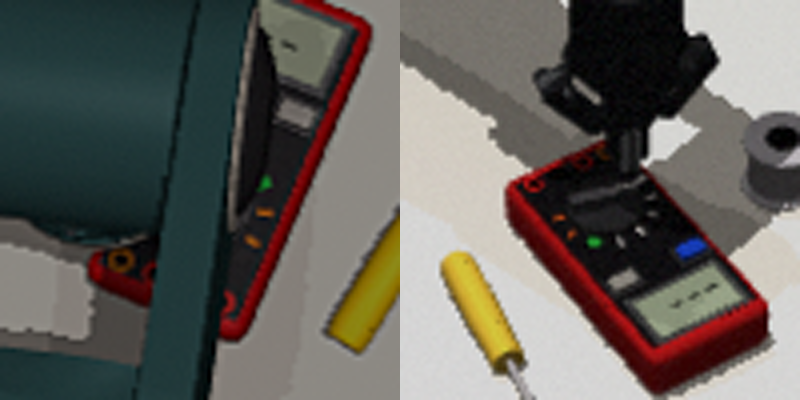

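The scene crop shows the fingertip just behind the pointer end of the bar (about (630,165)), clear of everything else. I'll approach and push slowly.

>>> {"fn": "play_rows", "kwargs": {
  "deltas": [
    [-0.003,0,0,0],
    [-0.003,0,0,0],
    [-0.003,0,0,0],
    [-0.002,0,0,0],
    [-0.001,0,0,0]
  ]
}}

```text
time: 5.08
position: [568.0, -75.2, 54.3]
tcp_rot: [0.347, 0.938, -0.0, -0.0]
ft_force: [0.8, 0.2, 0.3]
grip_width: -0.4
grip_force: 0.0
```

>>> {"fn": "play_rows", "kwargs": {
  "deltas": [
    [-0.0013,0.0008,0,0.0524],
    [-0.0013,0.0008,0,0.0524],
    [-0.0014,0.0008,0,0.0524],
    [-0.0013,0.0008,0,0.0524],
    [-0.0013,0.0007,0,0.0524]
  ]
}}

```text
time: 5.7
position: [575.2, -77.1, 54.3]
tcp_rot: [0.467, 0.884, 0.0, -0.0]
ft_force: [0.5, -0.1, 0.7]
grip_width: 0.0
grip_force: 0.2
```

```bash
python3 - <<'E'
from h import *
im=[]
c=capture("scene"); u,v=proj(c,[*S,50])[0].astype(int)
cv2.imwrite("pics/push1.png",cv2.resize(c["color"][v-40:v+40,u-40:u+40],(480,480),interpolation=cv2.INTER_CUBIC)[:,:,::-1])
o=observe(); print(o["time"],o["position"],ang(o),o["ft_force"],pose(60,0))
E
```

```text
5.75 [575.35089714 -77.20026308  54.26612492] 2.167447177135609 [ 0.06460191 -0.36281355  0.05523634] (array([576.05679571, -77.72463886]), np.float64(2.1679938779914942))
```

View pics/push1.png

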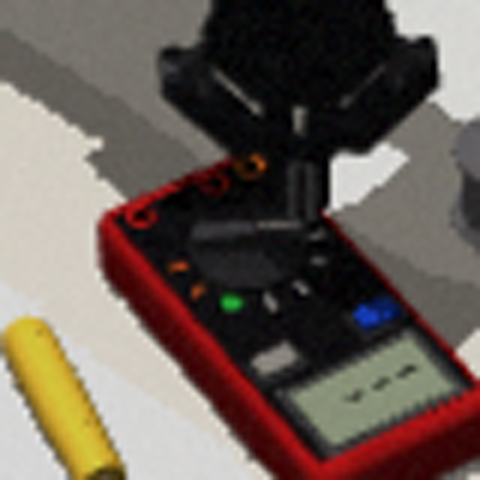

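The fingertip is touching the bar's pointer end (290,222) and the bar has begun to turn. Continuing.

>>> {"fn": "play_rows", "kwargs": {
  "deltas": [
    [-0.0014,0.0008,0,0.0524],
    [-0.0013,0.0008,0,0.0524],
    [-0.0014,0.0008,0,0.0524],
    [-0.0013,0.0008,0,0.0524],
    [-0.0013,0.0007,0,0.0524]
  ]
}}

```text
time: 6.38
position: [581.9, -81.2, 54.3]
tcp_rot: [0.578, 0.816, -0.0, -0.0]
ft_force: [-0.6, -0.0, -0.1]
grip_width: -0.5
grip_force: 0.0
```

>>> {"fn": "play_rows", "kwargs": {
  "deltas": [
    [-0.0013,0.0008,0,0.0524],
    [-0.0013,0.0008,0,0.0524],
    [-0.0014,0.0008,0,0.0524],
    [-0.0013,0.0008,0,0.0524],
    [-0.0014,0.0007,0,0.0524]
  ]
}}

```text
time: 7.0
position: [587.2, -86.7, 54.3]
tcp_rot: [0.68, 0.734, 0.0, -0.0]
ft_force: [-0.4, 0.5, -0.5]
grip_width: 0.1
grip_force: 0.2
```

>>> {"fn": "play_rows", "kwargs": {
  "deltas": [
    [-0.0013,0.0008,0,0.0524],
    [-0.0013,0.0008,0,0.0524],
    [-0.0014,0.0008,0,0.0524],
    [-0.0013,0.0008,0,0.0524],
    [-0.0013,0.0008,0,0.0524]
  ]
}}

```text
time: 7.62
position: [591.0, -93.5, 54.3]
tcp_rot: [0.77, 0.638, -0.0, -0.0]
ft_force: [-0.0, 0.6, -0.2]
grip_width: 0.1
grip_force: 0.0
```

```bash
python3 - <<'E'
from h import *
c=capture("scene"); u,v=proj(c,[*S,50])[0].astype(int)
t=capture("top"); a,b=proj(t,[*S,50])[0].astype(int)
f=lambda c,u,v:cv2.resize(c["color"][v-35:v+35,u-35:u+35],(400,400),interpolation=cv2.INTER_CUBIC)
cv2.imwrite("pics/push2.png",np.hstack([f(t,a,b),f(c,u,v)])[:,:,::-1])
o=observe(); print(o["time"],o["position"],ang(o),o["ft_force"],pose(15,0))
for n,c in(("top",t),("scene",c)):
    for r in finder.tip_of(n,"selector_tip")[:2]:
        d=atz(c,r["xy"],61)[:2]-S; print(n,r["confidence"],d,np.degrees(np.arctan2(d[1],d[0])-YAW))
E
```

```text
7.725 [590.96090128 -93.54114998  54.27560736] 1.3857126422997161 [-0.14450204  1.11312606  0.24105522] (array([591.55848144, -94.05098122]), np.float64(1.382595714594046))
top 0.69 [29.07154304  2.70807078] 31.104956451625714
```

View pics/push2.png

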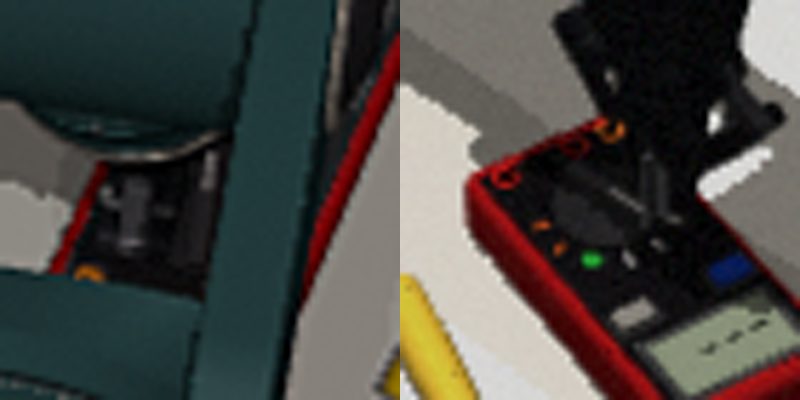

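The bar runs from (565,170) to (650,215) in the right crop, with the pointer between marks 2 and 3. I'll work out how far it lags behind the face.

```bash
cat >> h.py <<'E'
def barang(c,a,b,k,half):
    u,v=proj(c,[*S,50])[0].astype(int)
    P=[atz(c,(u-half+q[0]/k-.5,v-half+q[1]/k-.5),61)[:2] for q in(a,b)]
    d=P[1]-P[0]; print("tail",P[0]-S,"tip",P[1]-S,"len",np.hypot(*d),"deg of meter x",np.degrees(np.arctan2(d[1],d[0])-YAW))
E
python3 - <<'E'
from h import *
c=capture("scene")
barang(c,(165,170),(250,215),400/70,35)
barang(c,(165,170),(245,208),400/70,35)
for n,m in(("2",45),("3",15),("4",-15),("g",-45)):
    t=YAW+np.radians(m); u,v=proj(c,[*S,50])[0].astype(int)
    q=proj(c,[S[0]+34*np.cos(t),S[1]+34*np.sin(t),44])[0]; print(n,(q-[u-35,v-35])*400/70)
E
```

```text
tail [-22.59353589   0.21398195] tip [28.13323853 -4.08411902] len 50.90853871719252 deg of meter x 20.93997312868465
tail [-22.59353589   0.21398195] tip [23.66489694 -1.38548903] len 46.28607690541173 deg of meter x 23.802782037752543
2 [271.17919787 220.43220722]
3 [254.23733086 244.04256758]
4 [222.97021763 258.56125063]
g [185.92835425 259.84898376]
```

>>> {"fn": "play_rows", "kwargs": {
  "deltas": [
    [-0.0014,0.0008,0,0.0524],
    [-0.0013,0.0008,0,0.0524],
    [-0.0014,0.0008,0,0.0524],
    [-0.0013,0.0008,0,0.0524],
    [-0.0013,0.0007,0,0.0524]
  ]
}}

```text
time: 8.5
position: [592.8, -100.9, 54.3]
tcp_rot: [0.846, 0.533, 0.0, -0.0]
ft_force: [0.4, -0.6, -0.2]
grip_width: 0.1
grip_force: 0.2
```

>>> {"fn": "play_rows", "kwargs": {
  "deltas": [
    [-0.0013,0.0008,0,0.0524],
    [-0.0013,0.0008,0,0.0524],
    [-0.0014,0.0008,0,0.0524],
    [-0.0013,0.0008,0,0.0524],
    [-0.0014,0.0007,0,0.0524]
  ]
}}

```text
time: 9.12
position: [592.6, -108.6, 54.3]
tcp_rot: [0.909, 0.417, 0.0, -0.0]
ft_force: [-1.0, -0.7, 0.8]
grip_width: -0.3
grip_force: 0.0
```

```bash
python3 - <<'E'
from h import *
c=capture("scene"); u,v=proj(c,[*S,50])[0].astype(int)
cv2.imwrite("pics/push3.png",cv2.resize(c["color"][v-35:v+35,u-35:u+35],(560,560),interpolation=cv2.INTER_CUBIC)[:,:,::-1])
o=observe(); print(o["time"],o["position"],ang(o),o["ft_force"],pose(-15,0))
E
```

```text
9.175 [ 592.5427669  -108.78560074   54.31778713] 0.858604373573098 [ 0.37252553 -0.99198767 -0.26753715] (array([ 593.15425186, -109.19352247]), np.float64(0.8589969389957471))
```

View pics/push3.png

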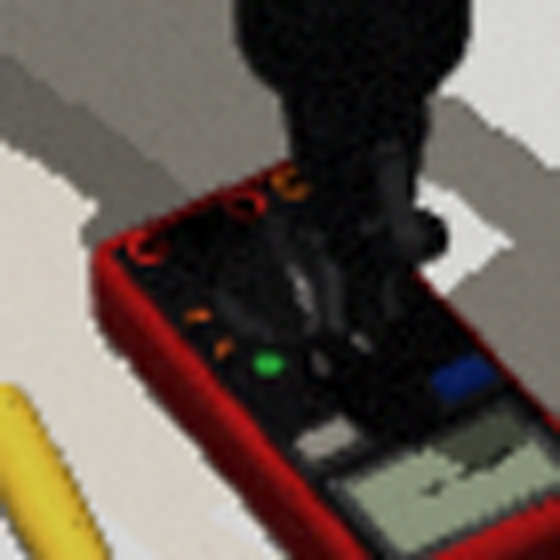

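The white line runs from (292,265) to about (312,318), aimed at the fourth white tick (320,362). Checking the angle.

```bash
python3 - <<'E'
from h import *
c=capture("scene")
barang(c,(290,262),(310,315),8,35)
barang(c,(280,235),(314,320),8,35)
u,v=proj(c,[*S,50])[0].astype(int)
for m in (0,-15,-30,-45):
    t=YAW+np.radians(m); print(m,[((proj(c,[S[0]+r*np.cos(t),S[1]+r*np.sin(t),61])[0]-[u-35,v-35])*8).round() for r in(0,25)])
E
```

```text
tail [0.877102   0.99720876] tip [ 20.08413491 -16.73056873] len 26.137792710897685 deg of meter x -16.92340377237106
tail [-9.01719771 10.21431637] tip [ 22.4825033 -18.0108409] len 42.295279476118495 deg of meter x -16.078676935446094
0 [array([282., 259.]), array([321., 303.])]
-15 [array([282., 259.]), array([304., 309.])]
-30 [array([282., 259.]), array([285., 311.])]
-45 [array([282., 259.]), array([265., 310.])]
```

It's at click 4. One more click to go, with the push ending at about -38° so the detent finishes the move.

>>> {"fn": "play_rows", "kwargs": {
  "deltas": [
    [-0.0013,0.0008,0,0.0524],
    [-0.0013,0.0008,0,0.0524],
    [-0.0014,0.0008,0,0.0524],
    [-0.0013,0.0008,0,0.0524],
    [-0.0013,0.0007,0,0.0524]
  ]
}}

```text
time: 9.85
position: [590.5, -115.9, 54.4]
tcp_rot: [0.955, 0.296, 0.0, 0.0]
ft_force: [-0.5, 0.6, -1.0]
grip_width: -0.0
grip_force: 0.2
```

>>> {"fn": "play_rows", "kwargs": {
  "deltas": [
    [-0.0013,0.0008,0,0.0524],
    [-0.0013,0.0008,0,0.0524],
    [-0.0008,0.0005,0,0.03],
    [0,0,0,0]
  ]
}}

```text
time: 10.35
position: [588.7, -119.6, 54.3]
tcp_rot: [0.973, 0.231, -0.0, -0.0]
ft_force: [0.3, 0.3, 0.6]
grip_width: 0.3
grip_force: 0.0
```

```bash
python3 - <<'E'
from h import *
c=capture("scene"); u,v=proj(c,[*S,50])[0].astype(int)
cv2.imwrite("pics/push4.png",cv2.resize(c["color"][v-35:v+35,u-35:u+35],(560,560),interpolation=cv2.INTER_CUBIC)[:,:,::-1])
o=observe(); print(o["time"],o["position"],ang(o),o["ft_force"],pose(-38,0))
E
```

```text
10.4 [ 588.70421612 -119.54846659   54.30662934] 0.46642131724585995 [ 1.01517144  0.43111643 -0.1942559 ] (array([ 589.04974763, -120.18076035]), np.float64(0.45757121103705134))
```

View pics/push4.png

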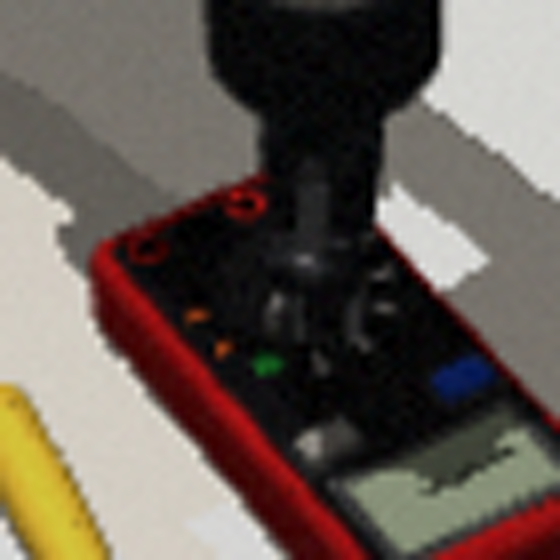

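The view of the bar is partly blocked, so I'll back off and rise to check.

>>> {"fn": "play_rows", "kwargs": {
  "deltas": [
    [0.004,0,0,0],
    [0.005,0,0,0],
    [0.005,0,-0.005,0],
    [0,0,-0.03,0],
    [0,0,-0.05,0]
  ]
}}

```text
time: 11.02
position: [600.7, -112.9, 139.0]
tcp_rot: [0.973, 0.231, -0.001, -0.001]
ft_force: [0.4, -0.2, 0.6]
grip_width: -0.4
grip_force: 0.0
```

>>> {"fn": "play_rows", "kwargs": {
  "deltas": [
    [0,0,-0.03,0],
    [0,0,0,0]
  ]
}}

```text
time: 11.28
position: [602.4, -113.4, 172.5]
tcp_rot: [0.973, 0.231, 0.002, 0.001]
ft_force: [0.0, -0.0, -0.3]
grip_width: -0.1
grip_force: 0.0
```

```bash
python3 - <<'E'
from h import *
c=capture("scene"); u,v=proj(c,[*S,50])[0].astype(int)
cv2.imwrite("pics/after.png",cv2.resize(c["color"][v-35:v+35,u-35:u+35],(560,560),interpolation=cv2.INTER_CUBIC)[:,:,::-1])
for t,z,q in(("selector_tip",61,None),("select_key_top",49,None),("hold_key_top",49,None),("meter",0,0)):
    for r in finder.tip_of("scene",t)[:1]: print(t,r["confidence"],atz(c,r["xy"],z),((r["xy"]-np.array([u-35,v-35]))*8).round())
o=observe(); print(o["time"],o["position"],ang(o),o["ft_force"])
E
```

```text
selector_tip 0.82 [ 577.2571182  -128.31659412   61.        ] [278. 316.]
select_key_top 0.36 [ 644.06909634 -115.80529066   49.        ] [466. 393.]
hold_key_top 0.52 [ 602.80850444 -144.94745878   49.        ] [316. 400.]
meter 0.79 [ 600.21912347 -124.11867901    0.        ] [343. 456.]
11.525 [ 600.89057393 -113.17077238  168.05698466] 0.46511337250362395 [0.07438261 1.53352614 0.33136016]
```

View pics/after.png

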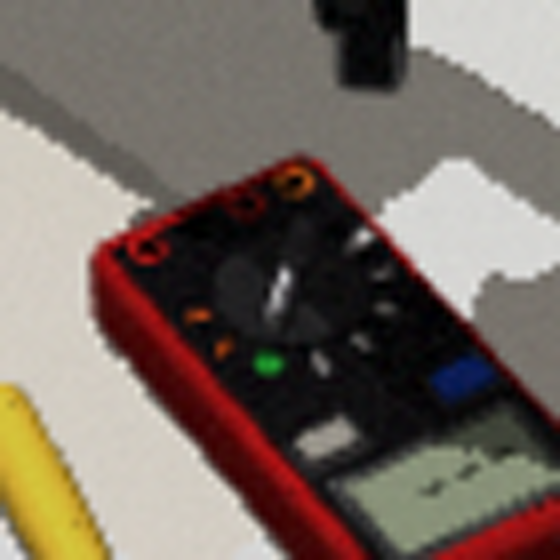

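The view is clear now: the white line runs from (288,268) to (272,318) toward the green mark (268,363), so it's at click 5. The blue key is at about (463,377). Next I'll check the key position and move over it.

```bash
python3 - <<'E'
from h import *
c=capture("scene"); u,v=proj(c,[*S,50])[0].astype(int)
barang(c,(288,268),(272,318),8,35)
print((proj(c,[*KEY,49])[0]-[u-35,v-35])*8)
print(atz(c,(u-35+463/8-.5,v-35+376/8-.5),49))
print(np.array(rows(KEY,70,ang(observe()),3)).tolist(),observe()["position"])
E
```

```text
tail [ 1.83194253 -1.78807511] tip [  9.8902823  -24.61679298] len 24.20923789200299 deg of meter x -44.77430849261108
[454.11911132 371.39557187]
[ 637.04439644 -108.8818683    49.        ]
[[0.0109, 0.0041, 0.0327, 0.0], [0.0109, 0.0041, 0.0327, 0.0], [0.0109, 0.0041, 0.0327, 0.0]] [ 600.90521003 -113.20994026  168.16957976]
```

>>> {"fn": "play_rows", "kwargs": {
  "deltas": [
    [0.0112,0.0041,0.02,0],
    [0.0112,0.0041,0.03,0],
    [0.0112,0.0041,0.03,0],
    [0,0,0.025,0],
    [0,0,0.008,0]
  ]
}}

```text
time: 12.2
position: [636.0, -108.8, 52.9]
tcp_rot: [0.973, 0.23, -0.002, -0.001]
ft_force: [-0.5, -0.8, 0.3]
grip_width: 0.1
grip_force: 0.0
```

>>> {"fn": "play_rows", "kwargs": {
  "deltas": [
    [0,0,0.003,0],
    [0,0,0,0]
  ]
}}

```text
time: 12.45
position: [637.1, -109.3, 53.9]
tcp_rot: [0.973, 0.23, 0.0, 0.0]
ft_force: [0.6, 0.5, -0.0]
grip_width: 0.3
grip_force: 0.0
```

```bash
python3 - <<'E'
from h import *
o=observe(); print(o["position"],ang(o),o["ft_force"])
for i in range(3): capture("scene"); o=observe(); print(o["position"],o["ft_force"])
E
```

```text
[ 637.09202577 -109.29139222   53.9066319 ] 0.4649827473963839 [ 0.64376013  0.50374424 -0.0326122 ]
[ 637.18167127 -109.33571893   54.24700834] [ 0.13607996 -0.21672316 -0.65055577]
[ 637.20667674 -109.35174345   54.31547444] [ 0.07977362  0.84347121 -0.32456213]
[ 637.15038944 -109.32936157   54.25399067] [-0.41076077 -0.39754941 -1.22223706]
```

>>> {"fn": "play_rows", "kwargs": {
  "deltas": [
    [0,0,0.002,0],
    [0,0,0.002,0],
    [0,0,0.001,0],
    [0,0,0.001,0],
    [0,0,0,0]
  ]
}}

```text
time: 13.22
position: [636.8, -109.3, 47.4]
tcp_rot: [0.973, 0.23, 0.0, 0.0]
ft_force: [-1.9, -0.4, 1.9]
grip_width: -0.1
grip_force: 1.4
```

>>> {"fn": "play_rows", "kwargs": {
  "deltas": [
    [0,0,0.001,0],
    [0,0,0,0]
  ]
}}

```text
time: 13.48
position: [636.8, -109.2, 46.4]
tcp_rot: [0.973, 0.23, 0.0, 0.0]
ft_force: [-0.7, 0.7, 3.9]
grip_width: -0.2
grip_force: 1.8
```

>>> {"fn": "play_rows", "kwargs": {
  "deltas": [
    [0,0,0.001,0],
    [0,0,0,0]
  ]
}}

```text
time: 13.72
position: [636.8, -109.3, 45.9]
tcp_rot: [0.973, 0.23, 0.0, 0.0]
ft_force: [-4.0, 0.9, 9.4]
grip_width: -0.2
grip_force: 4.7
```

The key is at its stop (9.4 N, z stalled). Now I'll release it and draw back.

>>> {"fn": "play_rows", "kwargs": {
  "deltas": [
    [0,0,-0.002,0],
    [0,0,-0.003,0],
    [0,0,-0.006,0],
    [0,0,-0.03,0],
    [0,0,-0.05,0]
  ]
}}

```text
time: 14.35
position: [635.9, -109.1, 135.7]
tcp_rot: [0.973, 0.23, -0.001, -0.001]
ft_force: [0.1, 0.7, 0.4]
grip_width: 0.2
grip_force: 0.0
```

>>> {"fn": "play_rows", "kwargs": {
  "deltas": [
    [-0.03,0,-0.05,0],
    [-0.04,0,-0.03,0],
    [-0.04,0,0,0],
    [-0.03,0,0,0],
    [0,0,0,0]
  ]
}}

```text
time: 14.98
position: [510.6, -172.7, 217.0]
tcp_rot: [0.973, 0.23, 0.0, 0.0]
ft_force: [0.2, 0.4, 0.1]
grip_width: -0.1
grip_force: 0.0
```

```bash
python3 - <<'E'
from h import *
c=capture("scene"); u,v=proj(c,[*S,50])[0].astype(int)
cv2.imwrite("pics/end.png",cv2.resize(c["color"][v-35:v+35,u-35:u+35],(560,560),interpolation=cv2.INTER_CUBIC)[:,:,::-1])
o=observe(); print(o["time"],o["position"],o["dq"].round(3),o["ft_force"])
E
```

```text
15.025 [ 511.3567342  -172.30208563  216.80849067] [ 0.018  0.028 -0.018  0.003 -0.004  0.006] [-0.05339495  0.30303215  0.64789148]
```

View pics/end.png

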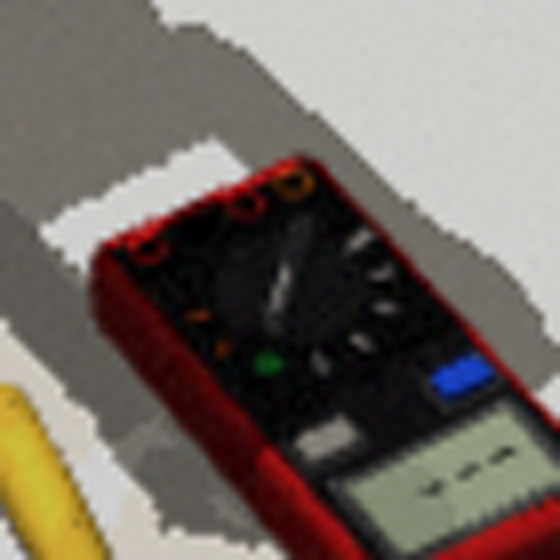

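The pointer still aims at the green mark (268,363), the blue key is at (462,377), the meter hasn't moved, and the arm is clear.

```bash
python3 -c "
from bench import close_job
print(close_job())"
```

```text
the job is handed in; nothing more can be done
None
```

The selector is on the green mark (click 5, started at click 1), the blue key was pressed to its stop and released, the meter has not visibly moved, the arm is clear, and the job was handed in at about 15 s of the 48 s limit.

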